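# Feel the gap under a microscope lens with a step feeler gauge

### The job

The microscope's focus is clamped at an unknown height and its stop is to be locked on a feeler: find the blade of the two-ended step gauge that fits between the stage and the sprung lens nose. Take the gauge out of its rack, lay it down on its flat side and take it again by one end, then slide it gently along the stage under the nose and feel for the thinnest blade that drags lightly - thin step, middle step or, turned end for end, thick end; a thinner one passes free, a thicker one is gripped hard. Leave the gauge lying flat on the stage with the middle of the fitting blade under the lens, let go, and leave the other things on the bench alone.

Things in the scene. Friction and masses are not known exactly. Their poses are not given: they have to be found in the camera images.
- gauge_center (a point): Two-ended step feeler gauge, aluminium, 200 mm long x 36 wide, 0.13 kg, black grip 50 x 40 x 16 thick at mid-length. One broad face is flat all along, the other stepped. Point: mid-length, mid-width, 8 mm in from the flat face. x along it to the stepped end, y out of the stepped face, z across the width. Starts on edge in the rack, z up, point 28 mm above the bench; lying flat side down, y is up and point 8 mm high.
- thin_step (a point): Thin step of the gauge, 5 mm thick, 67 to 90 mm from mid-length along +x; beyond it a bevel down to a 1.5 mm edge at the tip, 100 mm. Point: on the flat face, on the centre line, 79 mm from mid-length. Axes as the gauge's.
- middle_step (a point): Middle step of the gauge, 8 mm thick, 25 to 57 mm from mid-length along +x; a slope, 10 mm long, down to the thin step follows. Point: on the flat face, centre line, 45 mm from mid-length. With this step under the lens, a hand holding the black grip would foul the lens barrel: hold the thick end instead.
- thick_end (a point): Thick end of the gauge, 11 mm thick, 25 to 72 mm from mid-length along -x, then a bevel down to a 1.5 mm edge at the tip, 100 mm. Point: on the flat face, centre line, 52 mm from mid-length. Drawing a fitting blade of any thickness along the stage takes about 3 to 8 N, a free one 1 N or less.
- rack: Grey holder, fixed: base plate 170 x 70 x 8 mm, two pairs of posts (tops 36 mm above the bench) between which the gauge stands on edge, its upper edge 48 mm above the bench; the stretch from -50 to +35 mm along x is free of posts. Origin: on the bench under the gauge's flat face at mid-length; x along the gauge, y out of its stepped face.
- mat_center (a point): Black rubber bench mat, 240 mm (x) x 140 mm (y), 3 mm thick, fixed and clear: room to lay the gauge down and take it again. Out of the rack the gauge topples when it leans more than about 10 degrees. Point: centre of the mat's top face.
- lens_spot (a point): The point on the microscope's stage straight below the lens. Stage: black level plate 190 x 190 mm centred here, 45 mm above the bench, z up. The gap from stage to lens nose is 2.5 to 10.7 mm, unknown and not reported. The steel nose, 23 mm across, coned to 10 mm at its foot, is sprung: a blade lifts it straight up, at 3 N plus 0.8 N per mm of lift, up to 10 mm.
- microscope: Digital microscope, fixed. Origin: on the bench below the lens, z up. Foot 210 mm wide (x), from 105 mm in front (-y) to 205 mm behind. Column on the +y side, near face 112 mm from the lens axis. Stage open on its -x side (robot's), +x side and front. Above the nose: from 37 mm above the stage a barrel 34 to 50 mm across, from 130 mm a head 72 mm across and a camera. Focus clamped.
- oil_bottle: Bystander, loose, leave alone: small amber glass dropper bottle with black cap, 34 mm across, 65 mm high, upright.
- stain_jar: Bystander, loose, leave alone: glass jar with white lid, 60 mm across, 85 mm high.
- spare_lens: Bystander, loose, leave alone: spare steel microscope objective standing on its front end, 34 mm across, 62 mm high.
- slide_box: Bystander, loose, leave alone: grey plastic microscope-slide box, 85 x 100 x 34 mm high.
- petri_dish: Bystander, loose, leave alone: clear closed petri dish, 90 mm across, 28 mm high.
- screwdriver: Bystander, loose, leave alone: black-handled screwdriver, 170 mm long, lying between rack and mat.
- lens_brush: Bystander, loose, leave alone: wooden lens brush, 150 mm long, lying near the robot.

How it is judged:
By the outcome, as a careful person would: the job done as asked, in the order asked, and still so for the second after the job is handed in, with the robot touching nothing.
It also fails if it takes over 72 s, if anything falls off the work surface, if the arm or the gripper's body presses on something with over 40 N, if the wrist force passes 120 N, or if a joint passes its speed limit or range.

### The arm

A 6-joint arm with a two-finger parallel gripper is mounted at the origin on the work surface. World frame = base frame: x ahead of the robot, y to its left, z up, the work surface at z = 0. Lengths are in m, angles in rad, forces in N, time in s.
With the tool pointing down it reaches from about 0.275 to 0.825 m from the base axis. Payload 4.9 kg.
Tool frame: the origin (TCP) lies midway between the tips of the shut fingers; the grasp point (between the pads) lies 19 mm behind it (bot.grip_depth is the distance from the TCP to the grasp point, in m); y points along the fingers, x is the direction in which the jaws open and shut, and the axes are right-handed (so a half turn about y gives the same grasp; the last joint's range is limited). The gripper opens to 85 mm and grips with 20 to 120 N. Pads are 22 mm wide; open, the fingers measure 114 mm over their backs; the gripper's body (76 mm by 85 mm) begins 54 mm behind the grasp point. The pads swing forward as they close: fully open they stand 13 mm farther back than shut.
Start: joints at [1.111, 0.326, -0.193, 1.052, 0, 1.437], TCP at [0.176, 0.521, 0.2] pointing down, gripper open.
Joint ranges: [-2.65, 2.65], [-0.97, 1.79], [-1.3, 1.35], [-1.93, 2.1], [-1.47, 1.37], [-3.14, 3.14]. Speed limits (rad/s): [2.57, 2.57, 3.14, 3.14, 3.14, 3.14].

### API

Orientations are given as a unit quaternion [w, x, y, z].
In Python, from cell import bot gives the robot as it stands. Calls block until the motion is done:
- bot.move_pose(position, orientation): joint-space move of the TCP to a pose.
- bot.move_linear(position, speed=0.15, rotation=None, until_force=None): straight line of the TCP; rotation=None keeps the orientation; speed is the mean speed in m/s. With until_force (N) it stops when the force on the tool has changed by that much, and returns True; else False.
- bot.goto_joints(angles): joint-space move.
- bot.set_gripper(opening, grasp_force=None): opening from 0.0 (shut) to 1.0 (fully open); grasp_force is the grip in N (None keeps the last); returns when the fingers have stopped.
- bot.wait(seconds).
- bot.solve_ik(position, orientation): joint angles nearest the present ones, or None.
- bot.camera(name): name is "scene" or "side" or "wrist"; returns the picture (400x640x3 uint8, red, green, blue); there is no depth.
- bot.calibration(name): a dict with "mtx" (3x3 intrinsics, pixels), "extrinsics" (4x4, takes a point from world to camera coordinates); the wrist camera has in their place "hand_eye" (4x4, takes a point from camera to tool coordinates, whose origin is the TCP and whose axes are the tool frame's). Camera axes: x right, y down, z forward; pixel columns grow to the right and rows downward; lengths in m; the calibration is good to about 2 mm. The wrist camera is an equidistant fisheye: a pixel r from the principal point sees the ray r / f radians off the axis. A picture is of the moment at which its call begins: read the wrist's pose just before it. calibration takes no time and is no camera call.
A pose or a line that the arm cannot do raises bot.PlanningError and nothing moves.
- bot.close_job(): hands the job in, once; it reports no verdict.
Trained networks look in the newest picture that a camera, given by its name, has taken for a name from the list of things; names that differ only in an ending like _2 or _b are one class to them, and where a whole thing is asked for, a point or a joint stands for the part that bears it (a point fixed in the world has none). Each returns a list of dicts, best first, with "confidence" (0 to 1); they miss things now and then, are a little off and sometimes report something else, mostly with a low value. They report only what shows in the picture. A call takes as long as a camera call.
- bot.search_frame(camera, thing): "bbox" ([left, top, width, height] in pixels, round what is visible of it).
Readings, each from a call of its own:
- bot.read_clock(): time.
- bot.read_joint_positions(): joint angles.
- bot.read_joint_vel(): joint speeds.
- bot.read_joint_efforts(): joint torques, N m.
- bot.read_position(): TCP position.
- bot.read_tool_rot(): TCP orientation.
- bot.read_ft_force(): force on the tool from outside, world axes, zero at the start.
- bot.read_moment(): the same for the moment, N m.
- bot.read_gripper_width(): opening from 0.0 (shut) to 1.0 (fully open).
Only numpy, scipy, OpenCV 4.12 (cv2) and the standard library are available. Lean on these libraries where they do the work, as an engineer would, in place of code of your own. Each camera call takes 0.05 s, during which the arm holds its last target. There are 200 camera calls.

## Working session

There is one attempt and no reset: what is moved stays moved. The work goes in short steps, each a Python script; the robot and the scene stay as the last script left them, time stands still between calls to the robot, and variables do not carry over. Pictures are saved under pics/ and viewed, about 8 in all and at most 12, crops included, and the job is handed in when it is done.

```bash
mkdir -p pics; ls
python3 - <<'E'
from cell import bot
import cv2,numpy as np
np.set_printoptions(precision=4,suppress=True)
for c in ["scene","side","wrist"]:
    im=bot.camera(c); cv2.imwrite(f"pics/{c}0.png",im[:,:,::-1])
    k=bot.calibration(c); print(c,{a:np.array(b).tolist() for a,b in k.items()})
    for t in ["gauge_center","rack","mat_center","lens_spot","microscope","oil_bottle","stain_jar","spare_lens","slide_box","petri_dish","screwdriver","lens_brush"]:
        if c=="wrist" and t not in("gauge_center","rack"): continue
        r=bot.search_frame(c,t)
        print(t,[(np.round(q["bbox"]).tolist(),round(q["confidence"],2)) for q in r[:2]])
print(bot.read_clock(),bot.read_tool_rot(),bot.grip_depth)
im=np.vstack([bot.camera("scene")[:,:,::-1]]);
E
```

```text
pics
scene {'mtx': [[446.0069195932578, 0.0, 316.94846255541916], [0.0, 446.0069195932578, 199.7876242633386], [0.0, 0.0, 1.0]], 'extrinsics': [[0.643002538695509, 0.7657283414444414, -0.014416738184326221, -0.3140492146719479], [0.5129484355350015, -0.4445621872811535, -0.7343353213089993, -0.286629588117421], [-0.5687105043106946, 0.46478443255830104, -0.6786337698185478, 1.3272784091674261], [0.0, 0.0, 0.0, 1.0]]}
gauge_center [([377.0, 0.0, 139.0, 206.0], 0.31)]
rack [([168.0, 233.0, 58.0, 77.0], 0.71)]
mat_center [([229.0, 170.0, 112.0, 79.0], 0.62)]
lens_spot [([381.0, 0.0, 133.0, 204.0], 0.64)]
microscope [([377.0, 2.0, 140.0, 203.0], 0.75)]
oil_bottle [([344.0, 225.0, 17.0, 32.0], 0.73), ([177.0, 224.0, 30.0, 78.0], 0.53)]
stain_jar [([167.0, 306.0, 45.0, 59.0], 0.88)]
spare_lens [([321.0, 252.0, 14.0, 33.0], 0.59), ([175.0, 225.0, 34.0, 76.0], 0.53)]
slide_box [([248.0, 279.0, 70.0, 72.0], 0.85)]
petri_dish [([346.0, 264.0, 48.0, 51.0], 0.75)]
screwdriver [([208.0, 196.0, 31.0, 31.0], 0.58)]
lens_brush [([332.0, 110.0, 24.0, 35.0], 0.79), ([173.0, 222.0, 32.0, 83.0], 0.29)]

[... 965 characters left out ...]
)]
screwdriver [([268.0, 184.0, 9.0, 22.0], 0.62), ([358.0, 191.0, 48.0, 19.0], 0.6)]
lens_brush [([310.0, 314.0, 60.0, 71.0], 0.89)]
wrist {'mtx': [[309.70691628693146, 0.0, 320.72186059994743], [0.0, 309.70691628693146, 196.23009123947648], [0.0, 0.0, 1.0]], 'hand_eye': [[0.9999995235009281, 0.0009661250040057437, -0.0001400014062032129, -0.000330181971594401], [0.0004209832207794486, -0.2973899168675681, 0.9547560212528796, -0.17330261762546806], [0.0008807786583054251, -0.9547556252507642, -0.2973901818839645, 0.07531866663439978], [0.0, 0.0, 0.0, 1.0]]}
gauge_center [([47.0, 365.0, 21.0, 26.0], 0.51)]
rack [([55.0, 370.0, 15.0, 15.0], 0.41)]
1.45 [-0.5745  0.5745  0.4123 -0.4123] 0.0187
```

View pics/scene0.png

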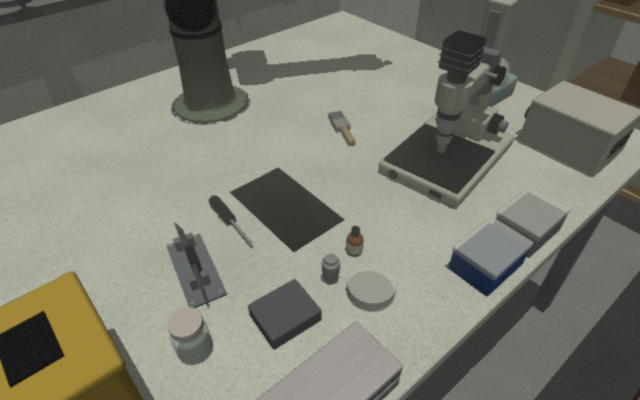

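View pics/side0.png

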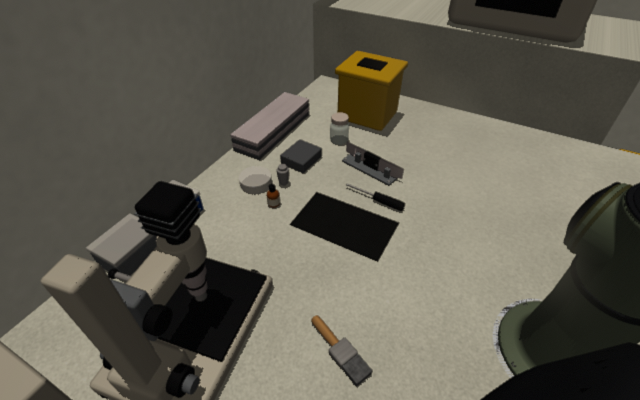

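```bash
cat > h.py <<'E'
from cell import bot
import cv2,numpy as np
from scipy.spatial.transform import Rotation as R
np.set_printoptions(precision=4,suppress=True)
def rot(q): return R.from_quat([q[1],q[2],q[3],q[0]])
def quat(r): x,y,z,w=r.as_quat(); return [w,x,y,z]
def ray(c,px,pose=None):
    k=bot.calibration(c); M=np.array(k["mtx"]); u=np.array([(px[0]-M[0,2])/M[0,0],(px[1]-M[1,2])/M[1,1]])
    if c=="wrist":
        p,q=pose; H=np.array(k["hand_eye"]); th=np.linalg.norm(u)
        d=np.r_[u/th*np.sin(th),np.cos(th)]; Rt=rot(q).as_matrix()
        return np.array(p)+Rt@H[:3,3],Rt@H[:3,:3]@d
    E=np.array(k["extrinsics"]); return -E[:3,:3].T@E[:3,3],E[:3,:3].T@np.r_[u,1]
def onz(c,px,z,pose=None):
    o,d=ray(c,px,pose); return o+d*(z-o[2])/d[2]
def proj(c,P,pose=None):
    k=bot.calibration(c); M=np.array(k["mtx"]);P=np.array(P,float)
    if c=="wrist":
        p,q=pose;H=np.array(k["hand_eye"]);t=rot(q).as_matrix().T@(P-np.array(p));v=H[:3,:3].T@(t-H[:3,3])
        r=np.hypot(v[0],v[1]);th=np.arctan2(r,v[2]);u=v[:2]/r*th
    else:
        E=np.array(k["extrinsics"]);v=E[:3,:3]@P+E[:3,3];u=v[:2]/v[2]
    return u*M[0,0]+M[:2,2]
def pose(): return (np.array(bot.read_position()),np.array(bot.read_tool_rot()))
def down(jaw):
    """tool y down; tool x (jaw axis) horizontal at angle jaw"""
    x=np.array([np.cos(jaw),np.sin(jaw),0]);y=np.array([0,0,-1.]);z=np.cross(x,y)
    return quat(R.from_matrix(np.c_[x,y,z]))
def save(c,n,crop=None,s=1):
    im=bot.camera(c)[:,:,::-1]
    if crop: a,b,w,h=crop; im=im[b:b+h,a:a+w]
    cv2.imwrite(f"pics/{n}.png",cv2.resize(im,None,fx=s,fy=s,interpolation=cv2.INTER_CUBIC))
E
python3 - <<'E'
from h import *
print("rot",rot(bot.read_tool_rot()).as_matrix())
for n,c,px,z in [("mat","scene",(232,192),.003),("mat","scene",(281,169),.003),("mat","scene",(343,218),.003),("mat","scene",(293,247),.003),
 ("mat","side",(319,194),.003),("mat","side",(398,221),.003),("mat","side",(379,258),.003),("mat","side",(291,223),.003),
 ("rack","scene",(168,242),.008),("rack","scene",(196,234),.008),("rack","scene",(225,293),.008),("rack","scene",(190,305),.008),
 ("rack","side",(343,160),.008),("rack","side",(396,183),.008),
 ("gaugetop","scene",(177,224),.048),("gaugetop","scene",(208,304),.048),("gaugetop","side",(347,143),.048),("gaugetop","side",(403,177),.048),
 ("stage","scene",(385,158),.045),("stage","scene",(430,122),.045),("stage","scene",(457,190),.045),("stage","scene",(497,155),.045),
 ("lensfoot","scene",(442,152),.05),("jar","scene",(188,350),0),("screw","scene",(212,203),.01),("screw","scene",(251,244),.005),("brush","scene",(335,113),.01),("brush","scene",(352,142),.01),
 ("oil","scene",(355,253),0),("lens","scene",(331,280),0)]:
    print(n,c,px,onz(c,px,z))
E
python3 - <<'E'
import cv2,numpy as np
a=cv2.imread('pics/scene0.png');b=cv2.imread('pics/side0.png')
f=lambda i,x,y,w,h:cv2.resize(i[y:y+h,x:x+w],(400,300),interpolation=cv2.INTER_CUBIC)
o=np.vstack([np.hstack([f(a,150,215,120,90),f(b,320,130,100,75)]),np.hstack([f(a,370,80,160,120),f(b,70,180,220,165)])])
cv2.imwrite('pics/z0.png',o)
E
```

```text
rot [[ 0.3201 -0.     -0.9474]
 [ 0.9474 -0.      0.3201]
 [-0.0001 -1.     -0.    ]]
mat scene (232, 192) [ 0.3829 -0.1675  0.003 ]
mat scene (281, 169) [ 0.3893 -0.0314  0.003 ]
mat scene (343, 218) [ 0.6128 -0.031   0.003 ]
mat scene (293, 247) [ 0.6078 -0.1636  0.003 ]
mat side (319, 194) [ 0.6102 -0.1645  0.003 ]
mat side (398, 221) [ 0.3865 -0.1739  0.003 ]
mat side (379, 258) [ 0.3825 -0.0416  0.003 ]
mat side (291, 223) [ 0.6191 -0.036   0.003 ]
rack scene (168, 242) [ 0.4337 -0.3516  0.008 ]
rack scene (196, 234) [ 0.4514 -0.2971  0.008 ]
rack scene (225, 293) [ 0.6182 -0.3289  0.008 ]
rack scene (190, 305) [ 0.5996 -0.3904  0.008 ]
rack side (343, 160) [ 0.6182 -0.3252  0.008 ]
rack side (396, 183) [ 0.4425 -0.3036  0.008 ]
gaugetop scene (177, 224) [ 0.4405 -0.3249  0.048 ]
gaugetop scene (208, 304) [ 0.6474 -0.3729  0.048 ]
gaugetop side (347, 143) [ 0.6229 -0.3573  0.048 ]
gaugetop side (403, 177) [ 0.423  -0.2897  0.048 ]
stage scene (385, 158) [0.5608 0.1486 0.045 ]
stage scene (430, 122) [0.5313 0.3475 0.045 ]
stage scene (457, 190) [0.7407 0.1829 0.045 ]
stage scene (497, 155) [0.7254 0.3549 0.045 ]
lensfoot scene (442, 152) [0.6371 0.2615 0.05  ]
jar scene (188, 350) [ 0.6709 -0.4342  0.    ]
screw scene (212, 203) [ 0.3925 -0.2244  0.01  ]
screw scene (251, 244) [ 0.547  -0.2245  0.005 ]
brush scene (335, 113) [0.2943 0.2298 0.01  ]
brush scene (352, 142) [0.4281 0.1695 0.01  ]
oil scene (355, 253) [ 0.6994 -0.0776  0.    ]
lens scene (331, 280) [ 0.7181 -0.1581  0.    ]
```

View pics/z0.png

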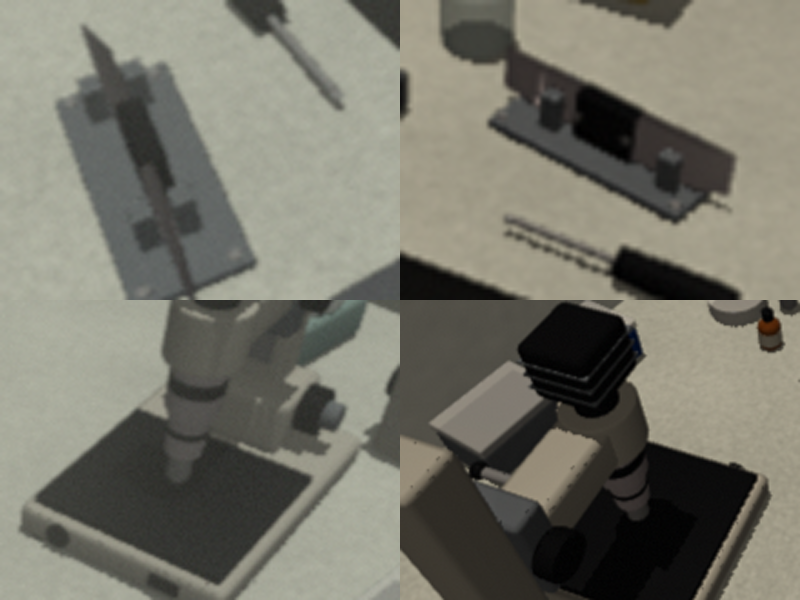

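Run:
```python
from h import *
q0=None
for a in (78,-102):
    q=down(np.radians(a)); j=bot.solve_ik([.53,-.345,.2],q); print(a,j)
    if j is not None and q0 is None: q0=q
    print(bot.solve_ik([.50,.235,.1],down(np.radians(99))),bot.solve_ik([.50,.235,.1],down(np.radians(-81))))
bot.move_pose([.53,-.345,.2],q0)
print(pose(),bot.read_clock()); save("wrist","w1",(120,20,400,300),2)
```

```text
78 [-0.6937  0.481   0.0442  1.134   0.     -0.4842]
[ 0.3057  0.4169 -0.3306  0.8233  0.      0.1487] [ 0.3057  0.4169 -0.3306  0.8233  0.     -2.9929]
-102 [-0.6937  0.481   0.0442  1.134   0.      2.6573]
[ 0.3057  0.4169 -0.3306  0.8233  0.      0.1487] [ 0.3057  0.4169 -0.3306  0.8233  0.     -2.9929]
(array([ 0.5304, -0.3442,  0.2001]), array([ 0.5492, -0.5492, -0.4454,  0.4453])) 4.7667
```

View pics/w1.png

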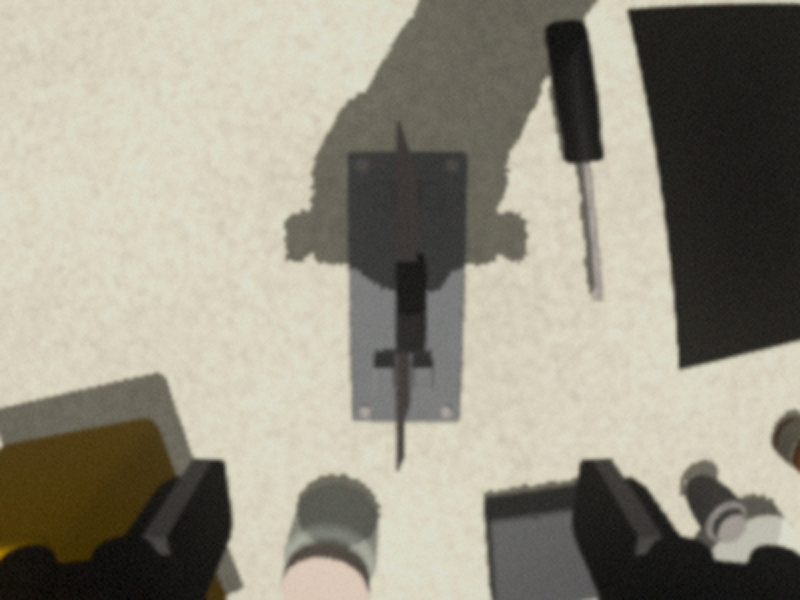

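Run:
```python
from h import *
ps=pose()
f=lambda u,v,z:onz("wrist",(120+u/2,20+v/2),z,ps)
print("tips",f(399,122,.046),f(399,470,.046)); tips=f(399,470,.046)-f(399,122,.046); print(np.linalg.norm(tips),np.degrees(np.arctan2(tips[1],tips[0])))
g=[f(398,260,.048),f(424,258,.048),f(424,352,.048),f(398,352,.048)]; print(np.array(g)); c=np.mean(g,0); print("c",c)
pl=[f(349,153,.008),f(466,153,.008),f(460,420,.008),f(353,420,.008)];print("plate",np.array(pl),np.mean(pl,0))
print("mat",f(630,10,.003),f(680,367,.003))
```

```text
tips [ 0.4338 -0.3257  0.046 ] [ 0.6279 -0.3667  0.046 ]
0.1983284975547927 -11.933291461410379
[[ 0.5052 -0.3413  0.048 ]
 [ 0.507  -0.3276  0.048 ]
 [ 0.558  -0.3379  0.048 ]
 [ 0.5551 -0.3519  0.048 ]]
c [ 0.5313 -0.3396  0.048 ]
plate [[ 0.4429 -0.3575  0.008 ]
 [ 0.4567 -0.2909  0.008 ]
 [ 0.6203 -0.3251  0.008 ]
 [ 0.6061 -0.3925  0.008 ]] [ 0.5315 -0.3415  0.008 ]
mat [ 0.3829 -0.1704  0.003 ] [ 0.6184 -0.1704  0.003 ]
```

Run:
```python
from h import *
q=down(np.radians(78)); c=np.array([.5312,-.3395])
bot.set_gripper(0.6)
bot.move_pose([*c,.09],q)
bot.move_linear([*c,.022],speed=.08)
bot.set_gripper(0.0,40)
print("w",bot.read_gripper_width(),bot.read_ft_force())
bot.move_linear([*c,.12],speed=.08)
print("w",bot.read_gripper_width(),bot.read_ft_force(),bot.read_clock())
qt=quat(R.from_euler('x',25,degrees=True)*rot(down(np.pi/2)))
bot.move_pose([.5,-.085,.10],qt)
print(bot.read_position(),bot.read_clock())
save("wrist","w2a"); save("side","s2",(240,60,240,200),1); 
a=cv2.imread("pics/w2a.png"); b=cv2.resize(cv2.imread("pics/s2.png"),(480,400)); cv2.imwrite("pics/z2.png",cv2.resize(np.hstack([a[:,120:520],b]),(800,364)))
```

```text
w 0.000702154265075326 [ 0.7135 -0.3929 -0.3803]
w -0.0008868884915338264 [-0.6509 -0.2369 -0.8436] 8.6833
[ 0.5008 -0.086   0.1001] 9.625
```

View pics/z2.png

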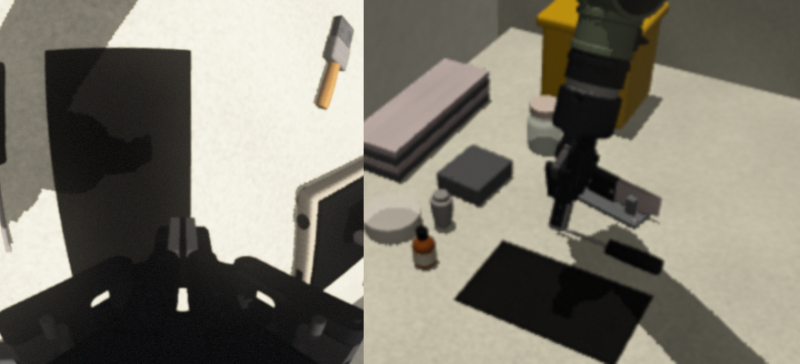

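Run:
```python
from h import *
q=down(np.radians(78))
bot.move_pose([.5312,-.3395,.2],q); bot.set_gripper(0.6); ps=pose(); print(ps,bot.read_clock(),bot.read_gripper_width())
print("proj tcp",proj("wrist",ps[0],ps), "gc",proj("wrist",[.5312,-.3395,.048],ps))
save("wrist","w3"); save("scene","sc3",(130,160,200,180)); a=cv2.imread("pics/w3.png")[:,120:520]; b=cv2.resize(cv2.imread("pics/sc3.png"),(444,400)); 
cv2.imwrite("pics/z3.png",cv2.resize(np.hstack([a,b]),(800,379)))
```

```text
(array([ 0.5313, -0.3394,  0.2   ]), array([ 0.5495, -0.5495, -0.4451,  0.445 ])) 11.275 0.5996021731745829
proj tcp [321.388  229.7651] gc [321.0441 173.2167]
```

View pics/z3.png

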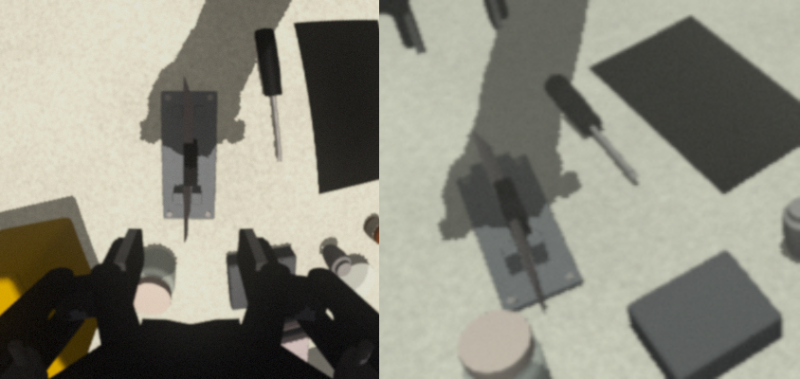

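Run:
```python
from h import *
c=np.array([.5312,-.3395])
print(bot.move_linear([*c,.07],speed=.15),bot.read_position())
print(bot.move_linear([*c,.024],speed=.06,until_force=8),bot.read_position(),bot.read_gripper_width())
bot.set_gripper(0.15,40); print(bot.read_gripper_width(),bot.read_position(),bot.read_ft_force(),bot.read_clock())
bot.wait(.2);print(bot.read_gripper_width())
save("wrist","w4",(220,120,200,200),1);save("scene","s4",(140,170,120,120),1)
a=cv2.resize(cv2.imread("pics/w4.png"),(400,400));b=cv2.resize(cv2.imread("pics/s4.png"),(400,400));cv2.imwrite("pics/z4.png",np.hstack([a,b]))
```

```text
False [ 0.5319 -0.34    0.071 ]
False [ 0.5314 -0.3397  0.0242] 0.599395984516857
0.15040576490250104 [ 0.5313 -0.3396  0.0242] [ 0.7512 -0.9081  0.6009] 13.7583
0.14754717892072639
```

View pics/z4.png

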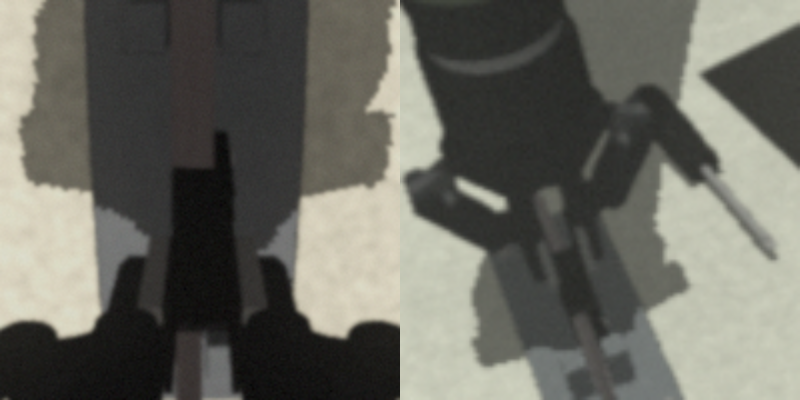

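Run:
```python
from h import *
c=np.array([.5312,-.3395])
bot.move_linear([*c,.018],speed=.06,until_force=8); print(bot.read_position())
for o in (.1,.05,0):
    bot.set_gripper(o,40); print(o,bot.read_gripper_width(),bot.read_ft_force(),bot.read_clock())
save("wrist","w5",(220,120,200,200),1);save("scene","s5",(140,170,120,120),1)
a=cv2.resize(cv2.imread("pics/w5.png"),(400,400));b=cv2.resize(cv2.imread("pics/s5.png"),(400,400));cv2.imwrite("pics/z5.png",np.hstack([a,b]))
```

```text
[ 0.5307 -0.3391  0.0173]
0.1 0.10171385806579154 [-0.8398 -1.2487  0.2903] 14.5333
0.05 0.04674856207064108 [-0.6315 -0.2556 -0.2691] 14.7583
0 -0.0022011601104343186 [-0.5655 -0.6647  0.692 ] 14.9833
```

View pics/z5.png

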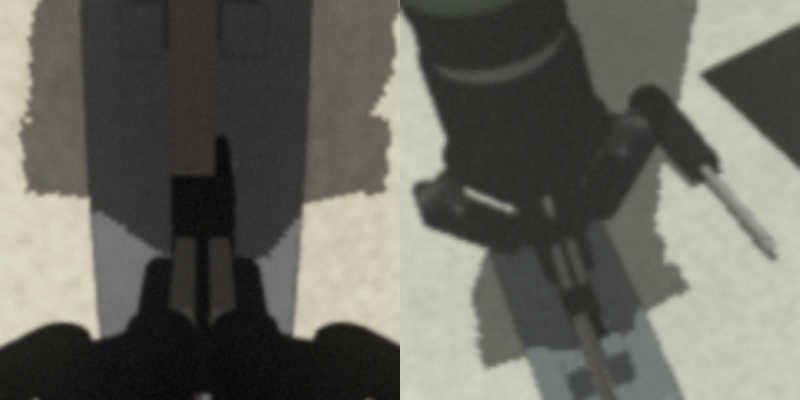

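Run:
```python
from h import *
ps=pose(); print(ps)
for dz in (0,.02,.035,.05): 
    P=ps[0]+[0,0,dz]; s=proj("scene",P); w=proj("wrist",P,ps)
    print(dz,"scene z5:",(s-[140,170])*400/120+[400,0],"wrist z5:",(w-[220,120])*2, "side",proj("side",P))
c=[.5312,-.3395,.048]; print("gauge",(proj("scene",c)-[140,170])*400/120+[400,0],(proj("wrist",c,ps)-[220,120])*2)
d=np.array([np.cos(-.208),np.sin(-.208),0])
for t in(-.1,-.025,.025,.1): P=np.array(c)+d*t; print(t,(proj("scene",P)-[140,170])*400/120+[400,0],(proj("wrist",P,ps)-[220,120])*2)
save("side","s6",(300,100,120,90),5)
```

```text
(array([ 0.5312, -0.3395,  0.018 ]), array([-0.5495,  0.5495,  0.445 , -0.445 ]))
0 scene z5: [585.2381 314.077 ] wrist z5: [202.7753 219.5303] side [372.1386 163.5539]
0.02 scene z5: [578.2038 291.5965] wrist z5: [202.8832 248.46  ] side [372.7822 158.0523]
0.035 scene z5: [572.7773 274.2544] wrist z5: [202.9789 274.4918] side [373.2754 153.8362]
0.05 scene z5: [567.2163 256.4823] wrist z5: [203.0905 305.2677] side [373.778  149.5405]
gauge [574.6306 280.1028] [202.9891 265.3404]
-0.1 [526.9258 168.9307] [ 202.9902 -139.9663]
-0.025 [562.0188 250.7119] [203.0292 174.7968]
0.025 [587.7451 310.665 ] [202.9357 343.883 ]
0.1 [630.4242 410.1249] [202.7582 514.0303]
```

View pics/s6.png

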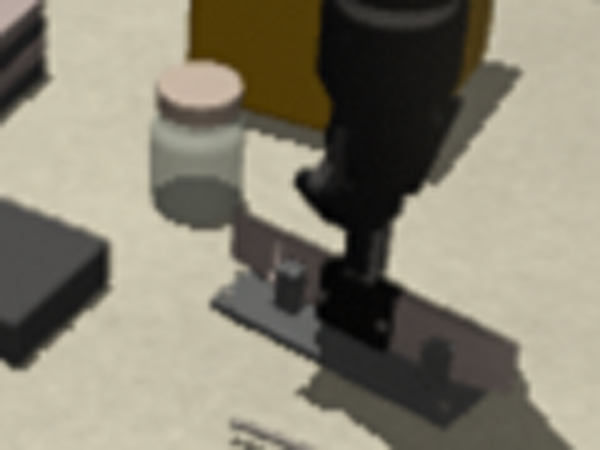

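Run:
```python
from h import *
c=np.array([.5312,-.3395])
bot.move_linear([*c,.035],speed=.15)
bot.set_gripper(0.45)
print(bot.move_linear([*c,-.009],speed=.08,until_force=6),bot.read_position(),bot.read_clock())
bot.set_gripper(0.0,40); print(bot.read_gripper_width(),bot.read_ft_force(),bot.read_clock())
if bot.read_gripper_width()>.08:
    p=bot.read_position(); bot.move_linear([p[0],p[1],.085],speed=.1)
    print(bot.read_gripper_width(),bot.read_ft_force(),bot.read_position(),bot.read_clock())
save("side","s7",(300,60,160,120),2);save("wrist","w7",(160,60,320,240),1)
cv2.imwrite("pics/z7.png",np.hstack([cv2.imread("pics/s7.png"),cv2.imread("pics/w7.png")]))
```

```text
False [ 0.5312 -0.3395 -0.0092] 16.55
0.17911230587896398 [ 0.2149 -0.7217  1.9305] 16.875
0.1787134552332828 [-0.4928  0.844  -1.7464] [ 0.5312 -0.3395  0.0842] 17.9667
```

View pics/z7.png

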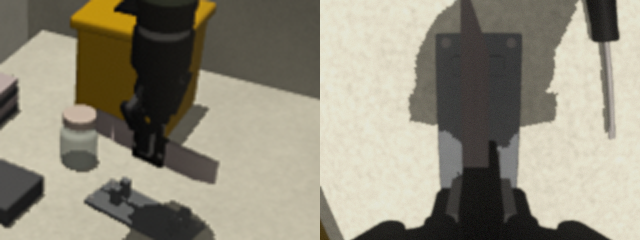

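Run:
```python
from h import *
qt=quat(R.from_euler('x',25,degrees=True)*rot(down(np.pi/2)))
back=np.array([0,-.4226,.9063])
bot.move_pose([.5,-.064,.04],qt)
print(bot.move_linear([.5,-.064,-.016],speed=.04,until_force=5),bot.read_position(),bot.read_ft_force(),bot.read_clock())
bot.set_gripper(0.34); p=np.array(bot.read_position())
bot.move_linear(p+back*.07,speed=.12)
q=down(np.pi/2); bot.move_pose([.47,-.1,.18],q); bot.wait(.2)
ps=pose(); print(ps,bot.read_clock())
im=bot.camera("wrist"); cv2.imwrite("pics/w8.png",im[:,:,::-1])
for t in("gauge_center","thin_step","thick_end","middle_step"):
    r=bot.search_frame("wrist",t); print(t,[(np.round(x["bbox"]).tolist(),round(x["confidence"],2)) for x in r[:2]])
print([proj("wrist",x,ps) for x in([.38,-.17,.003],[.38,-.03,.003],[.62,-.03,.003],[.62,-.17,.003])])
cv2.imwrite("pics/z8.png",cv2.convertScaleAbs(cv2.resize(im[40:300,200:460,::-1],(598,598),interpolation=cv2.INTER_CUBIC),alpha=1.8))
```

```text
True [ 0.4998 -0.0638 -0.0087] [-0.8732 -0.9126  7.0487] 20.2
(array([ 0.4691, -0.1003,  0.178 ]), array([ 0.5016, -0.499 , -0.4992,  0.5002])) 22.0167
gauge_center [([304.0, 107.0, 39.0, 163.0], 0.66), ([328.0, 315.0, 25.0, 24.0], 0.3)]
thin_step [([304.0, 108.0, 39.0, 162.0], 0.56)]
thick_end [([304.0, 111.0, 37.0, 158.0], 0.79)]
middle_step [([305.0, 110.0, 35.0, 160.0], 0.71)]
[array([258.7224,  92.614 ]), array([383.719 ,  92.6159]), array([373.5899, 280.9833]), array([268.8432, 281.1079])]
```

View pics/z8.png

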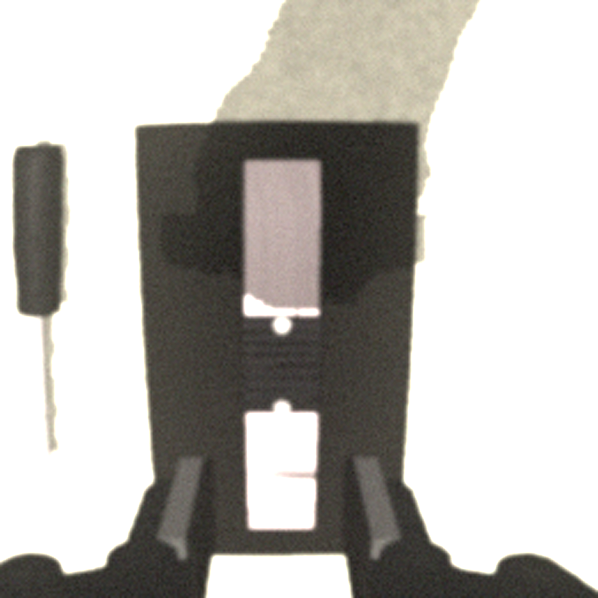

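Run:
```python
from h import *
ps=(np.array([ 0.4691, -0.1003,  0.178 ]), np.array([ 0.5016, -0.499 , -0.4992,  0.5002]))
f=lambda u,v,z:onz("wrist",(200+u/2.3,40+v/2.3),z,ps)
print("thick tip",f(244,160,.006),f(321,160,.006),"thin tip",f(246,530,.005),f(317,530,.005),"grip",f(246,317,.019),f(322,317,.019),f(246,410,.019),f(322,410,.019))
# lens: triangulate
def tri(a,b):
    (o1,d1),(o2,d2)=a,b; A=np.c_[d1,-d2]; s=np.linalg.lstsq(A,o2-o1,rcond=None)[0]; return o1+d1*s[0],o2+d2*s[1]
print("lens",tri(ray("scene",(441,152)),ray("side",(200.4,300))))
S=[onz("scene",(370+u/2.5,80+(v-300)/2.5),.045) for u,v in((37,500),(140,409),(310,480),(220,582))];print("stage scene",np.array(S))
c0=onz("side",(70+(755-400)/1.818,180+(478-300)/1.818),.045);print("stage side",c0)
```

```text
thick tip [ 0.4005 -0.1167  0.006 ] [ 0.4005 -0.0798  0.006 ] thin tip [ 0.601  -0.1184  0.005 ] [ 0.6011 -0.0786  0.005 ] grip [ 0.4752 -0.1159  0.019 ] [ 0.4752 -0.0793  0.019 ] [ 0.523  -0.1165  0.019 ] [ 0.5231 -0.0784  0.019 ]
lens (array([0.6353, 0.2602, 0.0496]), array([0.6381, 0.2626, 0.0504]))
stage scene [[0.5658 0.1427 0.045 ]
 [0.5294 0.334  0.045 ]
 [0.7141 0.3598 0.045 ]
 [0.7476 0.1772 0.045 ]]
stage side [0.5594 0.1545 0.045 ]
```

Run:
```python
from h import *
q=down(np.pi/2); g=[.426,-.098]
bot.set_gripper(.75)
bot.move_pose([*g,.03],q)
print(bot.move_linear([*g,-.045],speed=.05,until_force=5),bot.read_position(),bot.read_clock())
p=np.array(bot.read_position())
bot.move_linear([*g,p[2]+.003],speed=.05)
bot.set_gripper(0.0,50); w=bot.read_gripper_width(); p=np.array(bot.read_position()); print("grip",w,p,bot.read_ft_force(),bot.read_clock())
if w>.3:
    bot.move_linear([g[0],g[1],.10],speed=.15)
    a=np.radians(10); L=np.array([.638,.258]); d=np.array([np.cos(a),np.sin(a)])
    h=L-d*(.12+.074+.03)
    print("hover",h,bot.solve_ik([*h,.09],down(a+np.pi/2)))
    bot.move_pose([h[0],h[1],.10],down(a+np.pi/2)); ps=pose(); print(ps,bot.read_gripper_width(),bot.read_ft_force(),bot.read_clock())
    bot.camera("wrist")
    for c in("wrist","scene","side"): cv2.imwrite(f"pics/{c}9.png",bot.camera(c)[:,:,::-1])
    print(bot.search_frame("wrist","lens_spot"),bot.search_frame("wrist","microscope"))
    print("lensproj",[proj("wrist",[*L,z],ps) for z in(.045,.05)])
```

```text
True [ 0.4257 -0.0979 -0.0348] 24.55
grip 0.4076065121003538 [ 0.4285 -0.0991 -0.0296] [-3.8154  1.0193 27.8601] 25.175
hover [0.4174 0.2191] [ 0.3266  0.2944 -0.5503  0.7261  0.      0.1521]
(array([0.4175, 0.2183, 0.0997]), array([ 0.4547, -0.4548, -0.5412,  0.5417])) 0.4081971974180402 [ 0.1996 -0.3117 -1.2266] 27.4083
[{'bbox': [226.2, 286.2, 276.7, 106.6], 'confidence': 0.68}] [{'bbox': [226.2, 287.3, 278.9, 101.9], 'confidence': 0.76}]
lensproj [array([322.002 , 387.8809]), array([322.0101, 391.1803])]
```

```bash
cat >> h.py <<'E'
A=np.radians(10); D=np.array([np.cos(A),np.sin(A)]); L=np.array([.637,.259]); N=np.array([-D[1],D[0]])
def ft(n=4): return np.mean([bot.read_ft_force() for _ in range(n)],0)
def at(s,z): return [*(L+D*s),z]   # s: TCP position along the slide axis relative to lens
def rep(F0,tag=""):
    p=np.array(bot.read_position()); F=ft()-F0; e=p[:2]-L
    print(tag,"s %.4f lat %.4f z %.4f drag %.2f side %.2f fz %.2f t %.2f"%(e@D,e@N,p[2],-F[:2]@D,F[:2]@N,F[2],bot.read_clock()))
    return -F[:2]@D
E
python3 - <<'E'
from h import *
bot.move_linear(at(-.222,.05),speed=.12); F0=ft(6); np.save("F0.npy",F0); print(F0,bot.read_clock())
print(bot.move_linear(at(-.222,.004),speed=.025,until_force=3)); rep(F0,"touch")
p=bot.read_position(); t=bot.read_clock(); z=p[2]+.0005
bot.move_linear(at(-.222,z),speed=.05); rep(F0,"set")
for s in(-.212,-.202,-.192): bot.move_linear(at(s,z),speed=.04); rep(F0)
E
```

```text
[ 0.3816  0.455  -0.5414] 28.275
True
touch s -0.2222 lat -0.0000 z 0.0093 drag -0.20 side -0.50 fz 2.42 t 29.72
set s -0.2219 lat -0.0000 z 0.0099 drag 0.79 side 0.12 fz 2.33 t 29.97
 s -0.2106 lat 0.0001 z 0.0100 drag 0.11 side -0.36 fz 3.40 t 30.37
 s -0.2011 lat 0.0000 z 0.0099 drag 1.74 side -0.72 fz 3.66 t 30.77
 s -0.1909 lat 0.0000 z 0.0099 drag 0.66 side -1.29 fz 2.80 t 31.17
```

Run:
```python
from h import *
F0=np.load("F0.npy"); z=.0103
for s in np.arange(-.186,-.1435,.004):
    bot.move_linear(at(s,z),speed=.03)
    if rep(F0)>14: break
for s in(-.147,-.151,-.155): bot.move_linear(at(s,z),speed=.03); rep(F0,"back")
```

```text
s -0.1855 lat -0.0000 z 0.0103 drag 0.22 side -0.19 fz 2.59 t 31.52
 s -0.1817 lat -0.0000 z 0.0103 drag 1.36 side -0.41 fz 3.51 t 31.80
 s -0.1776 lat 0.0000 z 0.0103 drag 1.29 side -0.47 fz 4.50 t 32.08
 s -0.1735 lat 0.0000 z 0.0104 drag 1.04 side -0.23 fz 3.68 t 32.37
 s -0.1707 lat 0.0000 z 0.0103 drag 5.37 side -0.66 fz 7.36 t 32.65
 s -0.1698 lat -0.0000 z 0.0097 drag 12.21 side 0.03 fz 10.73 t 32.93
 s -0.1678 lat -0.0001 z 0.0093 drag 14.55 side -0.53 fz 12.18 t 33.22
back s -0.1548 lat -0.0000 z 0.0093 drag 18.14 side -0.81 fz 17.36 t 33.87
back s -0.1546 lat 0.0000 z 0.0100 drag 10.55 side -0.03 fz 12.01 t 34.15
back s -0.1543 lat 0.0001 z 0.0107 drag 3.30 side -1.13 fz 6.39 t 34.43
```

```bash
cat >> h.py <<'E'
def step(s,zc,F0,tag="",speed=.02,n=2):
    bot.move_linear(at(s,zc),speed=speed)
    d=rep(F0,tag+" cmd %.4f/%.4f"%(s,zc))
    fz=(ft(n)-F0)[2]
    return zc+np.clip(.00008*(fz-1.5),-.0006,.0012),d
E
python3 - <<'E'
from h import *
F0=np.load("F0.npy"); zc=.0108
bot.move_linear(at(-.1545,zc),speed=.03)
for s in(-.1545,-.1525,-.1505,-.1485,-.1465,-.1485,-.1505,-.1525): zc,_=step(s,zc,F0)
np.save("zc.npy",zc)
E
```

```text
cmd -0.1545/0.0108 s -0.1544 lat 0.0000 z 0.0108 drag 1.81 side 0.37 fz 4.93 t 34.93
 cmd -0.1525/0.0111 s -0.1545 lat 0.0001 z 0.0107 drag 6.26 side -0.22 fz 7.91 t 35.18
 cmd -0.1505/0.0116 s -0.1543 lat 0.0000 z 0.0107 drag 8.64 side -0.25 fz 8.19 t 35.43
 cmd -0.1485/0.0121 s -0.1528 lat -0.0000 z 0.0110 drag 9.07 side -0.72 fz 7.25 t 35.68
 cmd -0.1465/0.0126 s -0.1503 lat -0.0001 z 0.0114 drag 7.95 side 0.26 fz 4.65 t 35.93
 cmd -0.1485/0.0128 s -0.1492 lat -0.0002 z 0.0120 drag 1.41 side -0.45 fz -2.18 t 36.18
 cmd -0.1505/0.0125 s -0.1503 lat -0.0001 z 0.0124 drag -0.21 side -0.68 fz -2.32 t 36.43
 cmd -0.1525/0.0122 s -0.1524 lat -0.0000 z 0.0123 drag -0.52 side -0.63 fz -2.97 t 36.68
```

Run:
```python
from h import *
ims={c:bot.camera(c)[:,:,::-1].copy() for c in("scene","side","wrist")}
for c in ims: cv2.imwrite(f"pics/{c}10.png",ims[c])
f=lambda i,x,y,w,h,W,H:cv2.convertScaleAbs(cv2.resize(i[y:y+h,x:x+w],(W,H),interpolation=cv2.INTER_CUBIC),alpha=1.6)
top=np.hstack([f(ims["scene"],370,90,130,97,400,298),f(ims["side"],150,230,130,97,400,298)])
bot_=np.hstack([f(ims["wrist"],220,200,266,200,400,300),f(ims["scene"],330,90,90,68,400,300)])
cv2.imwrite("pics/z10.png",np.vstack([top,bot_])[:600])
ps=pose(); print(ps,bot.read_clock())
lp=[*L,.05]; print("lens",proj("scene",lp),proj("side",lp)," z10 scene",(proj("scene",lp)-[370,90])*400/130,"side",(proj("side",lp)-[150,230])*400/130+[400,0])
for s in(-.0,): 
  for g in(.1,.079,.045,.0,-.1): 
    P=[*(L+D*(-.1524+.072+g)),.05]; print(g,(proj("scene",P)-[370,90])*400/130,(proj("side",P)-[150,230])*400/130+[400,0])
```

```text
(array([0.4869, 0.2325, 0.0123]), array([ 0.455 , -0.4541, -0.5409,  0.5424])) 36.8333
lens [441.2952 152.3899] [202.1111 298.9805]  z10 scene [219.3697 191.9688] side [560.3419 212.2476]
0.1 [242.5965 201.7003] [533.9053 203.4735]
0.079 [217.7265 191.2803] [562.243  212.8786]
0.045 [178.4544 174.8262] [608.9431 228.3782]
0.0 [128.2825 153.8053] [672.3628 249.4269]
-0.1 [ 23.5996 109.9455] [820.2658 298.5152]
```

View pics/z10.png

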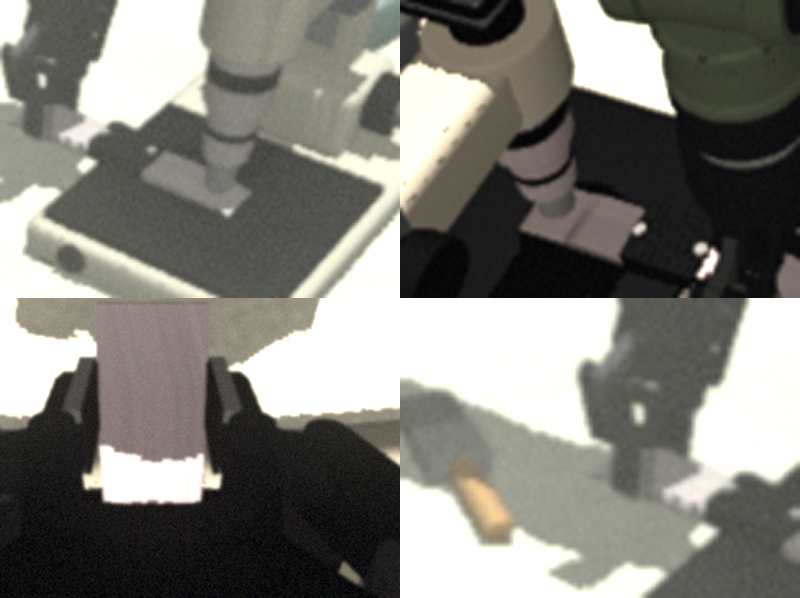

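```bash
cat >> h.py <<'E'
def run(ss,zc,F0,tag="",sp=.02):
    for s in ss:
        bot.move_linear(at(s,zc),speed=sp); F=ft(4)-F0; p=np.array(bot.read_position()); e=p[:2]-L
        print(tag,"cmd %.4f/%.4f s %.4f z %.4f drag %.2f side %.2f fz %.2f t %.2f"%(s,zc,e@D,p[2],-F[:2]@D,F[:2]@N,F[2],bot.read_clock()))
        zc+=np.clip(.00012*(F[2]-.5),-.0006,.0012)
    np.save("zc.npy",zc); return zc
E
python3 - <<'E'
from h import *
F0=np.load("F0.npy")
zc=run([-.1524,-.154,-.156,-.158],.0117,F0,"back")
zc=run([-.156,-.154,-.152,-.150,-.148,-.146],zc,F0,"fwd")
E
```

```text
back cmd -0.1524/0.0117 s -0.1525 z 0.0117 drag 0.72 side -1.06 fz -0.82 t 37.08
back cmd -0.1540/0.0115 s -0.1535 z 0.0118 drag -1.93 side -0.09 fz -2.35 t 37.33
back cmd -0.1560/0.0112 s -0.1550 z 0.0116 drag -2.90 side -0.69 fz -1.01 t 37.58
back cmd -0.1580/0.0110 s -0.1573 z 0.0114 drag -4.64 side 0.36 fz 1.48 t 37.83
fwd cmd -0.1560/0.0111 s -0.1574 z 0.0110 drag 1.66 side 1.05 fz 4.95 t 38.08
fwd cmd -0.1540/0.0117 s -0.1572 z 0.0109 drag 5.56 side -0.42 fz 5.45 t 38.33
fwd cmd -0.1520/0.0123 s -0.1563 z 0.0112 drag 7.84 side -0.37 fz 4.76 t 38.59
fwd cmd -0.1500/0.0128 s -0.1540 z 0.0115 drag 6.15 side -1.10 fz 2.14 t 38.84
fwd cmd -0.1480/0.0130 s -0.1509 z 0.0118 drag 2.49 side 0.16 fz -1.17 t 39.09
fwd cmd -0.1460/0.0128 s -0.1458 z 0.0124 drag 0.46 side -0.25 fz -2.43 t 39.34
```

Run:
```python
from h import *
bot.move_linear(at(-.1465,.0118),speed=.02)
bot.set_gripper(.55); bot.wait(.2); F0=ft(8); print("open",F0,bot.read_position()); 
bot.move_linear(at(-.1475,.0120),speed=.03)
bot.set_gripper(0.0,40); print("w",bot.read_gripper_width(),ft(4)-F0,bot.read_clock()); np.save("F1.npy",F0)
zc=run([-.149,-.1515,-.154,-.1565,-.159],.0120,F0,"back",.03)
zc=run([-.1575,-.155,-.1525,-.150],zc,F0,"fwd",.03)
```

```text
open [-0.1562  0.7285  0.2365] [0.4929 0.2336 0.012 ]
w 0.40586855717853515 [-0.1551 -1.1202  1.6485] 40.5667
back cmd -0.1490/0.0120 s -0.1488 z 0.0121 drag -0.67 side -1.11 fz 1.31 t 40.82
back cmd -0.1515/0.0121 s -0.1519 z 0.0121 drag 0.12 side -0.94 fz 1.47 t 41.07
back cmd -0.1540/0.0122 s -0.1546 z 0.0121 drag 1.21 side -0.12 fz 0.68 t 41.32
back cmd -0.1565/0.0122 s -0.1570 z 0.0122 drag 0.45 side -0.76 fz 0.34 t 41.57
back cmd -0.1590/0.0122 s -0.1594 z 0.0121 drag 1.25 side -0.88 fz 0.66 t 41.82
fwd cmd -0.1575/0.0122 s -0.1577 z 0.0121 drag 0.88 side -1.45 fz 1.74 t 42.07
fwd cmd -0.1550/0.0124 s -0.1544 z 0.0124 drag -0.54 side -0.41 fz -0.71 t 42.32
fwd cmd -0.1525/0.0122 s -0.1520 z 0.0123 drag -0.21 side -0.97 fz -0.96 t 42.57
fwd cmd -0.1500/0.0121 s -0.1497 z 0.0122 drag 0.86 side -1.39 fz -0.09 t 42.82
```

Run:
```python
from h import *
F0=np.load("F1.npy")
zc=run(np.arange(-.1465,-.116,.003),.0122,F0,"fwd",.03)
zc=run([-.1175,-.119,-.121],zc,F0,"back",.03)
```

```text
fwd cmd -0.1465/0.0122 s -0.1458 z 0.0123 drag -0.04 side -0.80 fz 0.46 t 43.08
fwd cmd -0.1435/0.0122 s -0.1431 z 0.0122 drag -0.34 side -1.06 fz -0.03 t 43.33
fwd cmd -0.1405/0.0121 s -0.1422 z 0.0121 drag 4.66 side -1.16 fz 5.64 t 43.58
fwd cmd -0.1375/0.0127 s -0.1401 z 0.0123 drag 5.48 side -0.41 fz 4.20 t 43.83
fwd cmd -0.1345/0.0132 s -0.1379 z 0.0123 drag 6.68 side -2.01 fz 2.84 t 44.08
fwd cmd -0.1315/0.0135 s -0.1357 z 0.0123 drag 7.50 side -1.15 fz 1.93 t 44.33
fwd cmd -0.1285/0.0136 s -0.1317 z 0.0124 drag 5.72 side -0.30 fz -1.99 t 44.58
fwd cmd -0.1255/0.0133 s -0.1298 z 0.0123 drag 9.04 side -1.09 fz 3.82 t 44.83
fwd cmd -0.1225/0.0137 s -0.1255 z 0.0125 drag 5.33 side -0.63 fz -1.50 t 45.08
fwd cmd -0.1195/0.0135 s -0.1227 z 0.0123 drag 6.02 side -0.83 fz -0.06 t 45.33
fwd cmd -0.1165/0.0134 s -0.1196 z 0.0123 drag 5.51 side -0.70 fz 0.42 t 45.58
back cmd -0.1175/0.0134 s -0.1195 z 0.0126 drag 6.24 side -1.09 fz -2.59 t 45.83
back cmd -0.1190/0.0131 s -0.1195 z 0.0128 drag 3.97 side -1.17 fz -2.89 t 46.08
back cmd -0.1210/0.0126 s -0.1194 z 0.0132 drag -1.39 side -1.11 fz -3.18 t 46.33
```

Run:
```python
from h import *
bot.move_linear(at(-.1196,.0124),speed=.03); bot.set_gripper(.55); bot.wait(.2); F0=ft(8); np.save("F2.npy",F0); p=np.array(bot.read_position()); print("open",F0,(p[:2]-L)@D,bot.read_clock())
bot.move_linear(at((p[:2]-L)@D,.0122),speed=.03); bot.set_gripper(0.0,40); print("w",bot.read_gripper_width(),ft(4)-F0)
zc=run([-.1215,-.124,-.1265],.0122,F0,"back",.03)
zc=run([-.1225,-.1195,-.1165,-.1145],zc,F0,"fwd",.03)
```

```text
open [-0.7153  0.829   0.3131] -0.11941233271811694 47.0583
w 0.40692390316113447 [-0.2012 -0.9554  2.5365]
back cmd -0.1215/0.0122 s -0.1200 z 0.0124 drag -5.00 side -1.35 fz -2.16 t 47.81
back cmd -0.1240/0.0119 s -0.1221 z 0.0125 drag -5.94 side -0.84 fz -0.22 t 48.06
back cmd -0.1265/0.0118 s -0.1245 z 0.0125 drag -6.07 side -1.08 fz -0.71 t 48.31
fwd cmd -0.1225/0.0116 s -0.1247 z 0.0124 drag 4.40 side -1.56 fz 11.52 t 48.59
fwd cmd -0.1195/0.0128 s -0.1236 z 0.0124 drag 6.22 side -1.57 fz 7.44 t 48.85
fwd cmd -0.1165/0.0137 s -0.1212 z 0.0124 drag 4.74 side -1.24 fz 2.10 t 49.10
fwd cmd -0.1145/0.0139 s -0.1204 z 0.0124 drag 7.66 side -1.03 fz 2.78 t 49.35
```

Run:
```python
from h import *
F0=np.load("F2.npy"); zc=float(np.load("zc.npy"))
c=-.1145
for _ in range(4):
    e=((np.array(bot.read_position())[:2]-L)@D)
    if e>-.1187: break
    c+=.0015; zc=run([c],zc,F0,"fwd",.03)
e=((np.array(bot.read_position())[:2]-L)@D); print("s",e)
bot.move_linear(at(e,.0123),speed=.03); rep(F0,"unload")
bot.set_gripper(.75); bot.wait(.2); e=((np.array(bot.read_position())[:2]-L)@D)
bot.move_linear(at(e-.002,.05),speed=.1); bot.move_linear(at(e-.09,.12),speed=.2)
ps=pose(); print(ps,ft(4),bot.read_clock())
for c in("scene","side","wrist"):
    cv2.imwrite(f"pics/{c}11.png",bot.camera(c)[:,:,::-1]); print(c,[(np.round(x["bbox"]).tolist(),round(x["confidence"],2)) for t in("gauge_center","thin_step") for x in bot.search_frame(c,t)[:2]])
for g in(.1,.025,-.025,-.072,-.1): 
    P=[*(L+D*(-.045+g)),.045+(.016 if abs(g)<.03 else .005)]; print(g,proj("scene",P),proj("side",P),proj("wrist",P,ps))
# gauge silhouettes: bright blade in wrist view
im=cv2.imread("pics/wrist11.png"); cv2.imwrite("pics/z11.png",im[150:400,200:460])
```

```text
fwd cmd -0.1130/0.0141 s -0.1185 z 0.0125 drag 5.59 side -1.40 fz 0.23 t 49.60
s -0.11848038147634642
unload s -0.1182 lat -0.0000 z 0.0124 drag -1.70 side -1.06 fz 1.16 t 49.94
(array([0.4322, 0.2229, 0.1196]), array([ 0.4548, -0.4542, -0.5411,  0.5422])) [-0.2396  0.1401  0.187 ] 51.7667
scene [([387.0, 128.0, 76.0, 37.0], 0.77), ([388.0, 130.0, 74.0, 34.0], 0.94)]
side [([174.0, 285.0, 98.0, 45.0], 0.96), ([176.0, 291.0, 96.0, 40.0], 0.73), ([39.0, 180.0, 232.0, 220.0], 0.46)]
wrist [([300.0, 262.0, 44.0, 79.0], 0.63), ([249.0, 270.0, 248.0, 130.0], 0.35)]
0.1 [462.8284 161.4118] [178.2707 291.068 ] [321.0559 396.8578]
0.025 [434.4905 145.4425] [209.8953 298.8393] [321.1591 366.0617]
-0.025 [416.0191 137.7945] [232.8187 306.4022] [321.2427 333.5063]
-0.072 [398.8981 134.6264] [255.7386 316.7792] [321.3221 289.1247]
-0.1 [389.3809 130.639 ] [269.1997 321.2469] [321.3756 263.4949]
```

Run:
```python
from h import *
bot.wait(.5); print(bot.read_clock(),bot.read_ft_force()); print(bot.close_job())
```

```text
52.7167 [0.2471 0.207  0.5218]
the job is handed in; nothing more can be done
None
```

The middle step (8 mm) is the blade that fits. The gauge now lies flat on the stage with about its 45 mm point, the centre of that step, under the lens. The gripper is clear, and I handed the job in at 52.7 s of the 72 s allowed.

**What I did:** I took the gauge out of the rack by its black grip and laid it on its flat side on the mat. I then took it again by the thick end and slid it along the stage under the nose.

**How the fit was found:**

| Blade | Drag felt | Result |
|---|---|---|
| Thin step, first try | up to 18 N | false reading: most likely the gauge was pitched in the fingers, pressing 17 N on the stage |
| Thin step, after letting it settle and re-gripping | within about ±1.3 N, no consistent drag | free |
| Middle step, re-gripped and tested both ways | about 5–6 N each way (up to about 8 N) | fits |

I did not try the thick end, since the middle step is the thinnest blade that dragged.

**What went wrong:**
- **Missed grasps:** my first two grasps at the rack closed above the gauge. The real fingertips sit about 3 cm behind the reported tool point. Nothing was disturbed, and I corrected for it.
- **Force on the mat:** when I re-gripped on the mat, the fingertips pressed it with about 28 N, under the 40 N limit.

**Last checks:** after release, the detected gauge outline matched the intended place to about 2 mm in the scene and wrist views and 5 mm at worst in the side view. The tool force was near zero. The lens axis itself is known only to about 3 mm. I had used all 12 pictures, so I could not look at the final state by eye. I also did not re-measure the other things on the bench.

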